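Set the wheel-bearing nut of the handcart and pin it

TASK

Set the wheel bearing of the handcart hub on the stand: by hand, turn the castle nut clockwise until you feel it come up against the thrust washer, then carry on just to the next slot that lines up with the cross hole in the axle, no further. Then, without forcing it, push the lock pin lying on the table fully home through the slot and the cross hole, leave it there, and leave everything else on the table where it is.

Things in the scene. Friction and masses are not known exactly. Their poses are not given: they have to be found in the camera images.
- axle: Fixed steel stub axle standing upright on a plywood stand (220 x 150 x 18 mm); origin on the axle's centre line at table height, z up, x along the cross hole. The threaded end is 30 mm in diameter and its tip is 142 mm above the table.
- cross_hole (a point): Middle of the axle's cross hole, on the centre line 133 mm above the table. The hole is 8 mm wide and 8 mm high, runs right through along the axle's x axis, which is parallel to the long (220 mm) side of the plywood stand, and may be entered from either end.
- hub: Fixed grey wheel hub around the axle; origin on the centre line near table height. Flange 136 mm across, with four studs reaching 83 mm above the table; barrel 66 mm across up to 100 mm; on it the steel thrust washer, 56 mm across, its top about 103 mm up. The stack varies by up to 1.5 mm between starts, so the angle at which the nut seats on it can only be felt.
- castle_nut: Steel castle nut on the axle's thread; origin on the centre line at its underside, z up. Hexagon 46 mm across flats (53 over corners) up to 24 mm; above it a crown 42 mm across, to 33 mm, with six slots 8 mm wide and 9 mm deep, each over the middle of a flat. Flats and slots face along its x axis and every 60 degrees from it. Right-hand thread, 3.5 mm per turn.
- nut_turn (a joint): Angle of the nut, rad, growing clockwise from above (tightening). Slots line up with the cross hole at multiples of 1.047. Starts loose at -0.4 to -0.12, meets the washer somewhere between 0.05 and 2.7, stays where left. Loose drag is about 0.05 N m; once it has met the washer the torque climbs by 0.05 to 0.08 N m every 10 degrees. The right slot is the first in line after the washer is met.
- nut_grip (a point): On the nut's centre line at mid height of the hexagon, 13 mm above the nut's underside (about 117 mm above the table); axes as the nut's. Fingers that grip the flats must stay above the thrust washer, which is wider than the nut.
- pin: Loose steel lock pin lying on the table, 60 g: a block-shaped head 30 mm long (x), 12 mm wide (y), 16 mm high (z), and a round shank 5 mm thick and 60 mm long along +x whose last 5 mm taper to 2 mm. Origin under the middle of the head; the shank's centre line is 8 mm above it. When it is home the head touches the flat of the nut.
- pin_grip (a point): Middle of the pin's head, 8 mm above its underside; the head is gripped across its 12 mm width. Axes as the pin's.
- pin_mid (a point): Point on the pin's shank, 23 mm ahead of the head's front face (38 mm from the middle of the head), that lies in the middle of the cross hole when the pin is home.
- pin_tip (a point): Tip of the pin's shank, 75 mm from the middle of the head.
- dust_cap: Bystander, to be left alone: domed steel dust cap, 60 mm wide, 31 mm high; origin in the middle of its underside.
- plain_nut: Bystander, to be left alone: plain dark hexagon nut without slots, 46 mm across flats, 24 mm high, lying flat; origin in the middle of its underside.
- grease_tin: Bystander, to be left alone: closed metal tin, 82 mm wide, 75 mm high; origin in the middle of its underside.
- spanner: Bystander, to be left alone: open-ended spanner, 240 mm long, lying flat; origin in the middle of its underside.
- wood_slice: Bystander, to be left alone: round slice of a branch, 60 mm wide, 15 mm thick; origin in the middle of its underside.
- wood_slice2: Bystander, to be left alone: round slice of a branch, 52 mm wide, 14 mm thick; origin in the middle of its underside.
- pencil_pot: Bystander, to be left alone: white pot, 80 mm wide, 90 mm high, with pencils standing in it to 156 mm; origin in the middle of its underside.
Things that resemble listed ones, but are neither listed nor needed, are in the scene too. Several things have the shape of the pin; the one meant has the colours described above.

How it is judged:
By the outcome, as a careful person would: the job done as asked, in the order asked, and still so for the second after the job is handed in, with the robot touching nothing.
It also fails if it takes over 72 s, if anything falls off the work surface, if the arm or the gripper's body presses on something with over 40 N, if the wrist force passes 120 N, or if a joint passes its speed limit or range.

ROBOT

A 6-joint arm with a two-finger parallel gripper is mounted at the origin on the work surface. World frame = base frame: x ahead of the robot, y to its left, z up, the work surface at z = 0. Lengths are in m, angles in rad, forces in N, time in s.
With the tool pointing down it reaches from about 0.35 to 0.925 m from the base axis. Payload 6.4 kg.
Tool frame: the origin (TCP) lies on the mounting face of the last link; the fingertips stand 173 mm ahead of it and the grasp point (between the pads) lies 155 mm ahead of it; z points along the fingers, y is the direction in which the jaws open and shut (so a half turn about z gives the same grasp; the last joint's range is limited). The gripper opens to 85 mm and grips with 20 to 120 N. Pads are 22 mm wide; open, the fingers measure 114 mm over their backs; the gripper's body (76 mm by 85 mm) begins 54 mm behind the grasp point. The pads swing forward as they close: fully open they stand 13 mm farther back than shut.
Start: joints at [-1.39, 0.245, 1.558, -0, 1.339, -0.174], TCP at [0.226, -0.61, 0.405] pointing down, gripper open.
Joint ranges: [-3.13, 3.13], [-1.02, 2.26], [0.13, 2.54], [-0.95, 4.09], [0.21, 2.88], [-2.74, 2.74]. Speed limits (rad/s): [2.57, 2.57, 3.14, 3.14, 3.14, 3.14].

INTERFACE

Orientations are given as a unit quaternion [w, x, y, z].
In Python, from cell import arm gives the robot as it stands.
- The arm moves only by the tool jog_arm, never from a script. Its argument "deltas" is a list of rows, each a list of 2 entries, a list of its own where there are three numbers: the shift along the tool's x, y, z each as a share of 0.25 m, from -1 to 1, then the turn about the tool's z as a share of 180 degrees, from -1 to 1. In form: [[[dx, dy, dz], roll], ...]. A call has 1 to 20 rows; each row shifts and turns the commanded pose from where the row before left it, along the tool's axes as they then stand; what a row does not reach is not made up. A row lasts 1/8 s, in which the tool goes at most 62.5 mm and 10.7 degrees, less where a joint would pass 70% of its speed; a pose out of reach is approached as far as the arm can. A call with a number of a shift or a turn outside -1 to 1 is refused whole. A call with a gripper value outside its range is refused whole. "hand" is the opening, from 0 (shut) to 1 (fully open), set as the call begins (left out, the last holds). The fingers move at their own pace and stop on an object; the grip force is fixed at half the most. Time passes only in rows, so rows that do not move let the fingers close. It gives the time, the measured TCP pose, the force and the opening at its end, in the units of the state.
- arm.get_obs(): the state, without advancing time (a new reading comes with each control period).
- arm.capture(name): name is "scene" or "side" or "wrist"; returns (picture, depth): 480x640x3 uint8, red, green, blue; 480x640 float32, m along the optical axis (not along the pixel's ray), 0 where there is no reading.
- arm.camera_info(name): a dict with "camera_matrix" (3x3 intrinsics, pixels), "camera_from_world" (4x4, takes a point from world to camera coordinates); the wrist camera has in their place "T_tool_cam" (4x4, takes a point from camera to tool coordinates, whose origin is the TCP and whose axes are the flange's). Camera axes: x right, y down, z forward; pixel columns grow to the right and rows downward; lengths in m; the calibration is good to about 2 mm. The wrist camera is an equidistant fisheye: a pixel r from the principal point sees the ray r / f radians off the axis. A picture is of the moment at which its call begins: read the wrist's pose just before it. camera_info takes no time and is no camera call.
- arm.job_done(): hands the job in, once; it reports no verdict.
The state is a dict: "t": time; "joint_pos": joint angles; "dq": joint speeds; "joint_torque": joint torques, N m; "position": TCP position; "orientation": TCP orientation; "force": force on the tool from outside, world axes, zero at the start; "wrist_torque": the same for the moment, N m; "grip_width": finger opening in m.
Only numpy, scipy, OpenCV 4.12 (cv2) and the standard library are available. Lean on these libraries where they do the work, as an engineer would, in place of code of your own. Each camera call takes 0.05 s, during which the arm holds its last target. There are 200 camera calls.

## Working session

There is one attempt and no reset: what is moved stays moved. The work goes in short steps, Python scripts to look and compute and a tool call to move; the robot and the scene stay as the last step left them, time stands still between calls to the robot, and variables do not carry over. Pictures are saved under pics/ and viewed, about 8 in all and at most 12, crops included, and the job is handed in when it is done.

Besides the shell and the picture viewer there is one more tool, called after "Emit:" by a JSON object that holds its "api" and its "payload". jog_arm: Moves the arm, as the interface text tells. Its arguments: {"type":"object","properties":{"deltas":{"type":"array"},"hand":{"type":"number"}},"required":["deltas"]}

```bash
ls; mkdir -p pics
cat > h.py <<'E'
import numpy as np, cv2
from cell import arm
from scipy.spatial.transform import Rotation as R
def info(n):
    i=arm.camera_info(n); return {k:np.array(v) for k,v in i.items() if k in("camera_matrix","camera_from_world","T_tool_cam")}
def shot(n,f):
    o=arm.get_obs(); p,d=arm.capture(n); cv2.imwrite("pics/"+f+".png",cv2.cvtColor(p,cv2.COLOR_RGB2BGR)); np.savez("pics/"+f,d=d,pos=o["position"],q=o["orientation"]); return p,d
def cam(n,f=None):
    i=info(n);K=i["camera_matrix"]
    if n=="wrist":
        z=np.load("pics/"+f+".npz"); T=np.eye(4); q=z["q"]; T[:3,:3]=R.from_quat([q[1],q[2],q[3],q[0]]).as_matrix();T[:3,3]=z["pos"]
        return K,T@i["T_tool_cam"]
    return K,np.linalg.inv(i["camera_from_world"])
def ray(n,u,v,f=None):
    K,T=cam(n,f); x=(u-K[0,2])/K[0,0]; y=(v-K[1,2])/K[1,1]
    if n=="wrist":
        r=np.hypot(x,y)+1e-12; d=np.array([x/r*np.sin(r),y/r*np.sin(r),np.cos(r)])
    else: d=np.array([x,y,1.])
    return T[:3,3],T[:3,:3]@d
def onz(n,u,v,z,f=None):
    o,d=ray(n,u,v,f); return o+d*(z-o[2])/d[2]
def proj(n,P,f=None):
    K,T=cam(n,f); c=np.linalg.inv(T)@np.append(P,1); c=c[:3]
    if n=="wrist":
        r=np.hypot(c[0],c[1]);th=np.arctan2(r,c[2]); return K[0,2]+K[0,0]*th*c[0]/r,K[1,2]+K[1,1]*th*c[1]/r
    return K[0,2]+K[0,0]*c[0]/c[2],K[1,2]+K[1,1]*c[1]/c[2]
E
python3 - <<'E'
from h import *
np.set_printoptions(precision=4,suppress=True)
for n in("scene","side","wrist"):
    shot(n,n+"0"); K,T=cam(n,n+"0"); print(n,K[0,0],K[0,2],K[1,2]); print(T)
print(arm.get_obs()); print(info("wrist")["T_tool_cam"])
E
```

```text
pics
scene 527.3528688290119 308.0519988003965 244.57550453586333
[[-0.4675  0.7539 -0.4616  1.0444]
 [ 0.884   0.4033 -0.2366  0.2649]
 [ 0.0077 -0.5186 -0.855   1.0495]
 [ 0.      0.      0.      1.    ]]
side 437.81486054926904 325.60838727705146 241.75922334283794
[[ 0.9947 -0.0509  0.0894  0.4602]
 [-0.1007 -0.6609  0.7437 -0.7237]
 [ 0.0213 -0.7487 -0.6625  0.7469]
 [ 0.      0.      0.      1.    ]]
wrist 371.64829954431775 317.27904904784475 239.16045852049427
[[ 0.3478 -0.8855 -0.3081  0.3058]
 [-0.9376 -0.329  -0.1129 -0.5799]
 [-0.0014  0.3281 -0.9446  0.3733]
 [ 0.      0.      0.      1.    ]]
{'t': 0.15, 'joint_pos': array([-1.3901,  0.2457,  1.5588,  0.    ,  1.3387, -0.1741]), 'dq': array([ 0.0025, -0.0014, -0.0031, -0.0014, -0.0013, -0.001 ]), 'joint_torque': array([  0.0011, -42.9982, -32.6554,  -0.0002,   0.0035,   0.    ]), 'position': array([ 0.2258, -0.6093,  0.4038]), 'orientation': array([-0.0008,  0.9843,  0.1765,  0.    ]), 'force': array([ 0.2836, -0.7043, -0.0531]), 'wrist_torque': array([ 0.0357,  0.0182, -0.047 ]), 'grip_width': 0.08534989428949759}
[[ 0.0005 -0.9445 -0.3284  0.0853]
 [ 1.      0.0003  0.0005  0.0003]
 [-0.0004 -0.3284  0.9445  0.0304]
 [ 0.      0.      0.      1.    ]]
```

View pics/scene0.png

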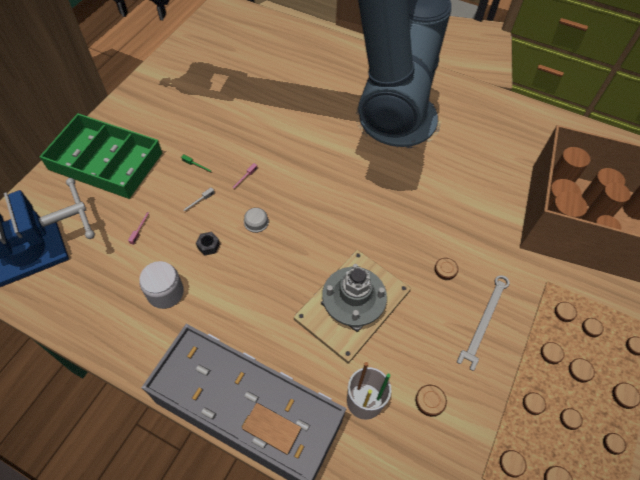

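View pics/wrist0.png

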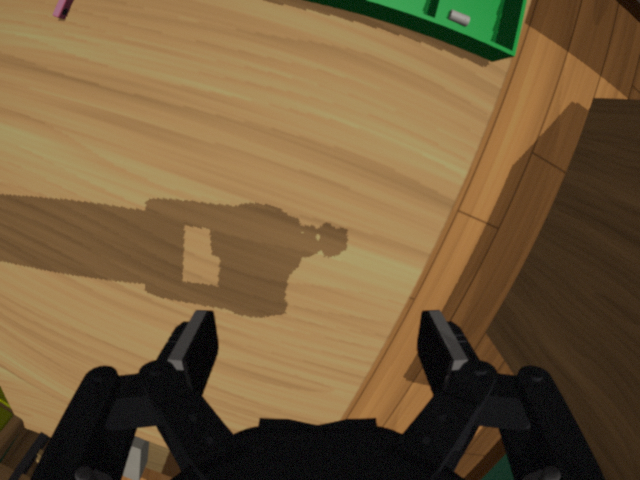

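The scene view shows the steel pin with its head near (208,192) and tip near (186,210); pink and green ones are decoys. The stand is around (352,305) with the nut at (356,285). The wrist view shows only empty table.

Run:
```python
from h import *
np.set_printoptions(precision=4,suppress=True)
for n,u,v,z in [("head",208,192,.008),("tip",186,210,.008),("c1",358,255,.018),("c2",409,291,.018),("c3",348,356,.018),("c4",296,317,.018),("nuttop",358,276,.142),("pot",370,375,.156),("cap",255,214,.03),("tin",160,275,.075),("plain",207,238,.024),("ws",446,267,.015),("green",195,163,.008),("pink",245,177,.008)]:
    P=onz("scene",u,v,z); print(n,P,"side px",np.round(proj("side",P)))
s=cv2.imread("pics/scene0.png")[240:370,280:430]; a=cv2.resize(s,(600,520),interpolation=cv2.INTER_CUBIC)
cv2.imwrite("pics/c0.png",a)
```

```text
head [ 0.4646 -0.3104  0.008 ] side px [297. 395.]
tip [ 0.5345 -0.327   0.008 ] side px [336. 401.]
c1 [0.4587 0.092  0.018 ] side px [286. 244.]
c2 [0.4884 0.2283 0.018 ] side px [295. 211.]
c3 [0.6831 0.1746 0.018 ] side px [369. 220.]
c4 [0.6577 0.0406 0.018 ] side px [368. 254.]
nuttop [0.5719 0.1328 0.142 ] side px [331. 192.]
pot [0.7443 0.2349 0.156 ] side px [393. 162.]
cap [ 0.4786 -0.1659  0.03  ] side px [300. 324.]
tin [ 0.7293 -0.2421  0.075 ] side px [434. 332.]
plain [ 0.5843 -0.231   0.024 ] side px [355. 349.]
ws [0.3921 0.2788 0.015 ] side px [260. 202.]
green [ 0.4033 -0.3904  0.008 ] side px [262. 443.]
pink [ 0.3818 -0.2548  0.008 ] side px [251. 372.]
```

View pics/side0.png

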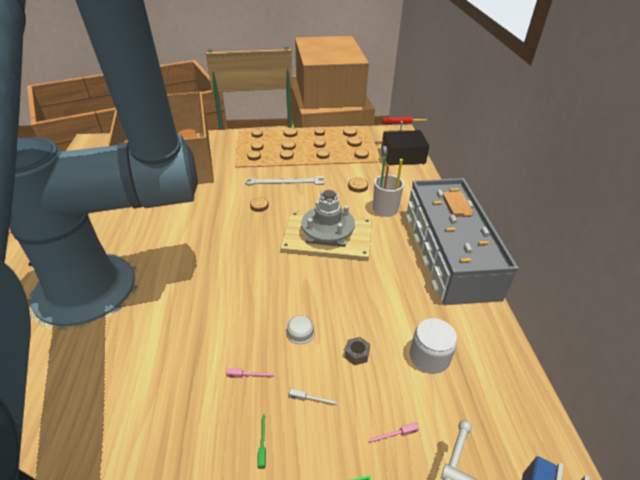

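The side view agrees with the scene rays: stand centre about (0.572, 0.134), axle x at about -15°, pin at (0.465,-0.310) pointing about -13°. Moving over the nut for a close look.

Emit:
{"api": "jog_arm", "payload": {"deltas": [[[0.1455,-0.1443,0],0],[[0.1455,-0.1443,0],0],[[0.1455,-0.1443,0],0],[[0.1455,-0.1443,0],0],[[0.1455,-0.1443,0],0],[[0.1455,-0.1443,0],0],[[0.1455,-0.1443,0],0],[[0.1455,-0.1443,0],0],[[0.1455,-0.1443,0],0],[[0.1455,-0.1443,0],0],[[0.1455,-0.1443,0],0],[[0.1455,-0.1443,0],0],[[0.1455,-0.1443,0],0],[[0.1455,-0.1443,0],0],[[0.1455,-0.1443,0],0],[[0.1455,-0.1443,0],0]], "hand": 1}}

```text
t: 2.15
position: [0.5715, 0.1356, 0.4044]
orientation: [0.0, 0.984, 0.177, -0.0]
force: [1.3, -0.9, 0.1]
grip_width: 0.0855
```

Emit:
{"api": "jog_arm", "payload": {"deltas": [[[0,0,0.012],-0.0556],[[0,0,0.012],-0.0556],[[0,0,0.012],-0.0556],[[0,0,0.012],-0.0556],[[0,0,0.012],-0.0556],[[0,0,0.012],-0.0556],[[0,0,0.012],-0.0556],[[0,0,0.012],-0.0556],[[0,0,0.012],-0.0556],[[0,0,0.012],-0.0556],[[0,0,0.012],-0.0556],[[0,0,0.012],-0.0556],[[0,0,0.012],-0.0556],[[0,0,0],0],[[0,0,0],0]]}}

```text
t: 4.03
position: [0.571, 0.1339, 0.3656]
orientation: [-0.0, 0.256, 0.967, -0.0]
force: [0.9, -0.5, 0.0]
grip_width: 0.0853
```

Run:
```python
from h import *
np.set_printoptions(precision=4,suppress=True)
shot("wrist","w1"); o=arm.get_obs(); print({k:o[k] for k in("t","position","orientation","joint_pos","force","wrist_torque")})
P=np.array([.572,.134,.142]); u,v=proj("wrist",P,"w1"); print(u,v)
im=cv2.imread("pics/w1.png"); u0,v0=int(u)-120,max(0,int(v)-100); print(u0,v0)
cv2.imwrite("pics/w1c.png",cv2.resize(im[v0:v0+200,u0:u0+240],None,fx=3,fy=3,interpolation=cv2.INTER_CUBIC))
```

```text
{'t': 4.075, 'position': array([0.5711, 0.1339, 0.3658]), 'orientation': array([0.    , 0.2561, 0.9666, 0.    ]), 'joint_pos': array([ 0.0372,  0.1363,  1.7566,  0.    ,  1.2486, -1.0156]), 'force': array([ 0.416 , -0.2501, -1.5332]), 'wrist_torque': array([0.024 , 0.0446, 0.0076])}
317.9601471287053 268.7223968359254
197 168
```

View pics/w1c.png

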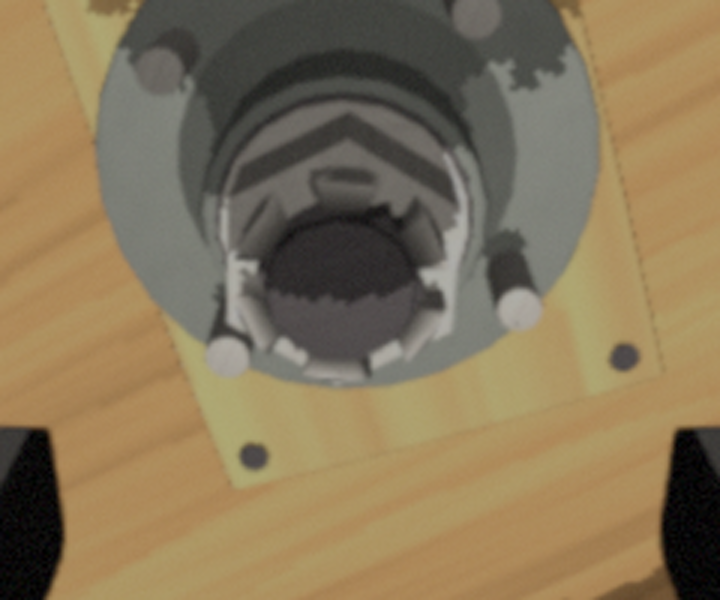

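Wrist crop: axle tip disc centred at about (341,281) in the crop (full image (310.7,261.7)); the hexagon has a corner towards the image top and its flats face left and right, so the jaws are already nearly square to flats.

Run:
```python
from h import *
np.set_printoptions(precision=4,suppress=True)
print(onz("wrist",197+341/3,168+281/3,.142,"w1"))
# axle from stand nails/corners in wrist view at z=.018
for u,v in [(254,456),(624,356),(236,487),(662,372)]: print(onz("wrist",197+u/3,168+v/3,.018,"w1"))
# studs top z=.083
S=[onz("wrist",197+u/3,168+v/3,.083,"w1") for u,v in [(229,355),(519,308),(158,70),(475,15)]]; print(np.array(S),np.mean(S,0))
d=np.load("pics/w1.npz")["d"]; K,T=cam("wrist","w1")
# depth points on the nut crown/axle tip
g=[]
for v in range(168,368):
  for u in range(197,437):
    if d[v,u]>0:
      o,r=ray("wrist",u,v,"w1") if False else (None,None)
      x=(u-K[0,2])/K[0,0];y=(v-K[1,2])/K[1,1];t=np.hypot(x,y)+1e-9
      c=np.array([x/t*np.tan(t),y/t*np.tan(t),1])*d[v,u]; p=T[:3,:3]@c+T[:3,3]; g.append(p)
g=np.array(g); np.save("pics/g.npy",g)
for a,b in[(.138,.146),(.129,.1375),(.122,.129),(.098,.106)]:
  s=g[(g[:,2]>a)&(g[:,2]<b)]; print(a,len(s),np.median(s,0) if len(s) else 0, s[:,:2].min(0) if len(s) else 0, s[:,:2].max(0) if len(s) else 0)
```

```text
[0.5662 0.1326 0.142 ]
[0.6501 0.048  0.018 ]
[0.678  0.1708 0.018 ]
[0.6577 0.036  0.018 ]
[0.6901 0.1796 0.018 ]
[[0.5905 0.0845 0.083 ]
 [0.6152 0.1542 0.083 ]
 [0.52   0.1087 0.083 ]
 [0.5453 0.1787 0.083 ]] [0.5678 0.1315 0.083 ]
0.138 2129 [0.5669 0.1316 0.1422] [0.5475 0.1107] [0.5881 0.1517]
0.129 1300 [0.5607 0.1384 0.1358] [0.5446 0.1056] [0.5909 0.1576]
0.122 1220 [0.5566 0.1401 0.1282] [0.5443 0.1047] [0.5916 0.1579]
0.098 1802 [0.5498 0.1457 0.1001] [0.5358 0.0989] [0.5965 0.1631]
```

Emit:
{"api": "jog_arm", "payload": {"deltas": [[[0.006,-0.0136,0.058],0],[[0,0,0.058],0],[[0,0,0.058],0],[[0,0,0.058],0],[[0,0,0.058],0],[[0,0,0.058],0],[[0,0,0],0],[[0,0,0],0]]}}

```text
t: 5.08
position: [0.5683, 0.1317, 0.2791]
orientation: [0.0, 0.255, 0.967, 0.0]
force: [0.5, -0.5, 0.1]
grip_width: 0.0854
```

Emit:
{"api": "jog_arm", "payload": {"deltas": [[[0,0,0],0],[[0,0,0],0],[[0,0,0],0],[[0,0,0],0],[[0,0,0],0],[[0,0,0],0],[[0,0,0],0],[[0,0,0],0]], "hand": 0}}

```text
t: 6.08
position: [0.5682, 0.1312, 0.2797]
orientation: [0.0, 0.255, 0.967, -0.001]
force: [-3.0, -3.2, 5.1]
grip_width: 0.0449
```

```bash
cat > st.py <<'E'
from h import *
np.set_printoptions(precision=4,suppress=True)
L=[]
import sys
n=int(sys.argv[1]) if len(sys.argv)>1 else 4
for i in range(n):
    o=arm.get_obs(); L.append(np.r_[o["force"],o["wrist_torque"],o["joint_torque"][5]])
    if i<n-1: arm.capture("wrist")
q=o["orientation"]; X=R.from_quat([q[1],q[2],q[3],q[0]]).as_matrix()
print("t",o["t"],"pos",o["position"],"yaw",np.degrees(np.arctan2(X[1,0],X[0,0])),"q6",o["joint_pos"][5],"grip",o["grip_width"],"tilt",X[:2,2])
print("F,T,jt6",np.mean(L,0)); print("Tz all",np.array(L)[:,5])
E
python3 st.py 4
```

```text
t 6.225 pos [0.5682 0.1312 0.2797] yaw 150.45031368842302 q6 -1.0213716685201137 grip 0.04500281701530694 tilt [-0.0003 -0.0015]
F,T,jt6 [-3.2197 -3.3816  5.2824 -0.3931  0.546   0.0654  0.0458]
Tz all [0.091  0.0495 0.0604 0.0606]
```

Grip is on flats (45 mm, low forces). Jaw direction 60.5° against the axle x at about -13°, so the nut starts at about -13.5°. Turning to the first alignment and reading the loose drag.

Emit:
{"api": "jog_arm", "payload": {"deltas": [[[0,0,0.0003],0.0375],[[0,0,0.0003],0.0375],[[0,0,0],0]]}}

```text
t: 6.6
position: [0.5682, 0.1311, 0.2796]
orientation: [0.0, 0.367, 0.93, -0.001]
force: [-3.7, -4.1, 6.3]
grip_width: 0.0451
```

```bash
python3 st.py 4
```

```text
t 6.75 pos [0.5682 0.1311 0.2796] yaw 136.9287809632368 q6 -0.7855026712280084 grip 0.04493824265467021 tilt [-0.0005 -0.0016]
F,T,jt6 [-3.8134 -4.0939  6.086  -0.505   0.6191 -0.074  -0.0026]
Tz all [-0.062  -0.1249 -0.0436 -0.0655]
```

Emit:
{"api": "jog_arm", "payload": {"deltas": [[[0,0,0.0004],0.0556],[[0,0,0.0004],0.0556],[[0,0,0],0]]}}

```text
t: 7.12
position: [0.5681, 0.1311, 0.2794]
orientation: [0.0, 0.524, 0.852, -0.001]
force: [-4.7, -4.2, 6.2]
grip_width: 0.0452
```

```bash
python3 st.py 4
```

```text
t 7.275 pos [0.5681 0.1311 0.2794] yaw 116.91927271750177 q6 -0.43615293101379127 grip 0.04474761547633887 tilt [-0.0011 -0.002 ]
F,T,jt6 [-4.9906 -4.8774  6.1373 -0.602   0.7232 -0.0474  0.023 ]
Tz all [-0.013   0.002  -0.0763 -0.1022]
```

Emit:
{"api": "jog_arm", "payload": {"deltas": [[[0,0,0.0004],0.0556],[[0,0,0.0004],0.0556],[[0,0,0],0]]}}

```text
t: 7.65
position: [0.568, 0.131, 0.2792]
orientation: [0.0, 0.664, 0.748, -0.001]
force: [-6.5, -4.6, 7.0]
grip_width: 0.0447
```

```bash
python3 st.py 4
```

```text
t 7.8 pos [0.568  0.131  0.2792] yaw 96.90610739609 q6 -0.08682546733439751 grip 0.044645435377917014 tilt [-0.0016 -0.0022]
F,T,jt6 [-6.0988 -4.5518  7.0825 -0.6866  0.8155 -0.0537  0.0226]
Tz all [-0.0391 -0.0634 -0.0615 -0.0507]
```

Emit:
{"api": "jog_arm", "payload": {"deltas": [[[0,0,0.0003],0.04],[[0,0,0.0003],0.04],[[0,0,0],0]]}}

```text
t: 8.18
position: [0.5679, 0.1311, 0.279]
orientation: [0.0, 0.752, 0.659, -0.002]
force: [-6.3, -5.0, 7.5]
grip_width: 0.0455
```

```bash
python3 st.py 5
```

```text
t 8.375 pos [0.5679 0.131  0.279 ] yaw 82.50850771718703 q6 0.1645379375633647 grip 0.04469202644058967 tilt [-0.0021 -0.0022]
F,T,jt6 [-6.7638 -5.354   7.8879 -0.7466  0.9193 -0.0564 -0.0109]
Tz all [-0.029  -0.0359 -0.0791 -0.0966 -0.0415]
```

Emit:
{"api": "jog_arm", "payload": {"deltas": [[[0,0,0.0002],0.0311],[[0,0,0],0],[[0,0,0],0]]}}

```text
t: 8.75
position: [0.5679, 0.131, 0.279]
orientation: [0.0, 0.783, 0.622, -0.002]
force: [-6.9, -5.8, 7.5]
grip_width: 0.045
```

```bash
python3 st.py 6
```

```text
t 9.0 pos [0.5678 0.1311 0.279 ] yaw 76.914281253598 q6 0.26224974760648573 grip 0.04486930344791409 tilt [-0.0023 -0.0023]
F,T,jt6 [-7.4595 -5.0463  7.9053 -0.7235  0.9621 -0.0602 -0.0545]
Tz all [-0.0753 -0.0638 -0.0021 -0.0763 -0.0604 -0.0835]
```

Emit:
{"api": "jog_arm", "payload": {"deltas": [[[0,0,0.0004],0.0556],[[0,0,0.0004],0.0556],[[0,0,0],0]]}}

```text
t: 9.38
position: [0.5677, 0.1311, 0.2788]
orientation: [0.0, 0.879, 0.476, -0.002]
force: [-8.4, -5.4, 9.5]
grip_width: 0.0447
```

```bash
python3 st.py 4
```

```text
t 9.525 pos [0.5677 0.1311 0.2788] yaw 56.90003620604245 q6 0.6115972887456176 grip 0.04502032178475895 tilt [-0.0028 -0.0022]
F,T,jt6 [-8.4161 -4.6634  8.2789 -0.7425  1.0842 -0.0451  0.0197]
Tz all [-0.0236 -0.055  -0.0833 -0.0186]
```

Emit:
{"api": "jog_arm", "payload": {"deltas": [[[0,0,0.0004],0.0556],[[0,0,0.0004],0.0556],[[0,0,0],0]]}}

```text
t: 9.9
position: [0.5676, 0.1313, 0.2786]
orientation: [0.0, 0.949, 0.316, -0.002]
force: [-8.5, -4.7, 10.0]
grip_width: 0.045
```

```bash
python3 st.py 5
```

```text
t 10.1 pos [0.5676 0.1313 0.2786] yaw 36.887391740741755 q6 0.9609284866107513 grip 0.045148388728111284 tilt [-0.0034 -0.0019]
F,T,jt6 [-8.4715 -4.0491  9.3603 -0.6382  1.2261 -0.0449  0.0025]
Tz all [-0.0285 -0.0381 -0.085  -0.0203 -0.0526]
```

Emit:
{"api": "jog_arm", "payload": {"deltas": [[[0,0,0.0003],0.04],[[0,0,0.0003],0.04],[[0,0,0],0]]}}

```text
t: 10.48
position: [0.5676, 0.1314, 0.2784]
orientation: [0.0, 0.981, 0.195, -0.002]
force: [-9.2, -4.9, 9.7]
grip_width: 0.0448
```

```bash
python3 st.py 6
```

```text
t 10.725 pos [0.5676 0.1314 0.2784] yaw 22.485849783688575 q6 1.2122572525257376 grip 0.044945965681872195 tilt [-0.0036 -0.0016]
F,T,jt6 [-8.6771 -3.6236  9.7489 -0.5645  1.2956 -0.0546 -0.0236]
Tz all [-0.0619 -0.0602 -0.0723 -0.0443 -0.0446 -0.0441]
```

Emit:
{"api": "jog_arm", "payload": {"deltas": [[[0,0,0.0002],0.0311],[[0,0,0],0],[[0,0,0],0]]}}

```text
t: 11.1
position: [0.5676, 0.1314, 0.2784]
orientation: [0.0, 0.989, 0.147, -0.002]
force: [-8.7, -3.2, 9.6]
grip_width: 0.0449
```

```bash
python3 st.py 6
```

```text
t 11.35 pos [0.5676 0.1314 0.2784] yaw 16.889516175710057 q6 1.3099407408139574 grip 0.04518598424640513 tilt [-0.0037 -0.0015]
F,T,jt6 [-8.6308 -3.4425  9.7733 -0.5095  1.2887 -0.0715 -0.0602]
Tz all [-0.1236 -0.0257 -0.1167 -0.0301 -0.0435 -0.0895]
```

```bash
python3 st.py 14
```

```text
t 12.0 pos [0.5676 0.1314 0.2784] yaw 16.886401580728496 q6 1.3099902633274483 grip 0.04487488501945255 tilt [-0.0036 -0.0015]
F,T,jt6 [-9.0254 -3.3105  9.5899 -0.5064  1.308  -0.0697 -0.0605]
Tz all [-0.0895 -0.0504 -0.0772 -0.0639 -0.0466 -0.1374 -0.0463 -0.0621 -0.0118
 -0.0649 -0.058  -0.1121 -0.1183 -0.0371]
```

Emit:
{"api": "jog_arm", "payload": {"deltas": [[[0,0,0.0002],0.0278],[[0,0,0],0],[[0,0,0],0]]}}

```text
t: 12.38
position: [0.5675, 0.1315, 0.2783]
orientation: [0.0, 0.995, 0.103, -0.002]
force: [-8.8, -2.8, 8.6]
grip_width: 0.0448
```

```bash
python3 st.py 12
```

```text
t 12.925 pos [0.5675 0.1314 0.2783] yaw 11.884555633413445 q6 1.3972841161080587 grip 0.04477339133425858 tilt [-0.0036 -0.0014]
F,T,jt6 [-8.9577 -3.3179  9.501  -0.4741  1.3104 -0.0685 -0.0613]
Tz all [-0.0685 -0.1251 -0.0711 -0.0412 -0.0783 -0.0351 -0.0669 -0.0574 -0.0585
 -0.0623 -0.1142 -0.0437]
```

No contact by about 125°, so contact should come before 155° and the slot is at 180°. Continuing and verifying.

Emit:
{"api": "jog_arm", "payload": {"deltas": [[[0,0,0.0003],0.0417],[[0,0,0.0003],0.0417],[[0,0,0],0]]}}

```text
t: 13.3
position: [0.5675, 0.1315, 0.2782]
orientation: [0.001, 1.0, -0.028, -0.002]
force: [-8.7, -2.2, 9.2]
grip_width: 0.0453
```

```bash
python3 st.py 6
```

```text
t 13.55 pos [0.5675 0.1315 0.2782] yaw -3.1432426802408813 q6 1.6594644215513124 grip 0.04483621547941837 tilt [-0.0037 -0.001 ]
F,T,jt6 [-9.0416 -2.1976  9.2525 -0.3855  1.3342 -0.1168 -0.0797]
Tz all [-0.0537 -0.1386 -0.1679 -0.1622 -0.1053 -0.0732]
```

Emit:
{"api": "jog_arm", "payload": {"deltas": [[[0,0,0.0003],0.0417],[[0,0,0.0003],0.0417],[[0,0,0],0]]}}

```text
t: 13.92
position: [0.5676, 0.1316, 0.2781]
orientation: [0.001, 0.987, -0.158, -0.002]
force: [-8.1, -1.7, 10.2]
grip_width: 0.0449
```

```bash
python3 st.py 6
```

```text
t 14.175 pos [0.5676 0.1316 0.2781] yaw -18.178118714877563 q6 1.9217418053898279 grip 0.04510819852594757 tilt [-0.0035 -0.0005]
F,T,jt6 [-8.7847 -1.6129 10.1514 -0.2449  1.3429 -0.2155 -0.1881]
Tz all [-0.239  -0.229  -0.1847 -0.2595 -0.2084 -0.1726]
```

Emit:
{"api": "jog_arm", "payload": {"deltas": [[[0,0,0.0003],0.0417],[[0,0,0.0003],0.0417],[[0,0,0],0]]}}

```text
t: 14.55
position: [0.5676, 0.1317, 0.2781]
orientation: [0.001, 0.958, -0.286, -0.001]
force: [-8.5, -1.7, 9.3]
grip_width: 0.0447
```

```bash
python3 st.py 6
```

```text
t 14.8 pos [0.5676 0.1317 0.278 ] yaw -33.217606608633005 q6 2.1840728198101806 grip 0.045107076307826705 tilt [-0.0033 -0.    ]
F,T,jt6 [-8.3524 -0.9447  9.8944 -0.1419  1.2887 -0.3565 -0.3158]
Tz all [-0.329  -0.3478 -0.3659 -0.3771 -0.3814 -0.338 ]
```

Torque rises clearly: 0.07 → 0.12 → 0.22 → 0.36 N m at 125/140/155/170°, so contact is at about 131° and the slot at 180° is the right one. Turning nearly to it, then release and look.

Emit:
{"api": "jog_arm", "payload": {"deltas": [[[0,0,0.0003],0.05],[[0,0,0],0],[[0,0,0],0]]}}

```text
t: 15.18
position: [0.5676, 0.1318, 0.278]
orientation: [0.0, 0.933, -0.36, -0.001]
force: [-8.3, -0.8, 9.9]
grip_width: 0.0451
```

```bash
python3 st.py 4
```

```text
t 15.325 pos [0.5677 0.1318 0.278 ] yaw -42.23125667994252 q6 2.3413218271474103 grip 0.044719931749792885 tilt [-0.003   0.0002]
F,T,jt6 [-8.4724 -0.5582  9.8902 -0.0987  1.2905 -0.4235 -0.4113]
Tz all [-0.4513 -0.4215 -0.4282 -0.393 ]
```

Emit:
{"api": "jog_arm", "payload": {"deltas": [[[0,0,0],0],[[0,0,0],0],[[0,0,0],0],[[0,0,0],0]], "hand": 1}}

```text
t: 15.82
position: [0.5681, 0.1317, 0.2767]
orientation: [-0.0, 0.933, -0.36, 0.0]
force: [0.2, 0.3, 0.2]
grip_width: 0.0854
```

Emit:
{"api": "jog_arm", "payload": {"deltas": [[[0,0,-0.08],0],[[0,0,-0.08],0],[[0,0,-0.08],0],[[0,0,-0.08],0],[[0,0,-0.08],0],[[-0.1,0,0],0],[[-0.1,0,0],0],[[0,0,0],0]]}}

```text
t: 16.82
position: [0.5289, 0.1669, 0.3756]
orientation: [0.001, 0.934, -0.358, -0.001]
force: [-0.4, -0.4, -0.2]
grip_width: 0.0854
```

Run:
```python
from h import *
np.set_printoptions(precision=4,suppress=True)
p,d=shot("wrist","w2"); o=arm.get_obs(); print(o["t"],o["position"],o["orientation"],o["joint_pos"])
P=np.array([.568,.1315,.138]); u,v=proj("wrist",P,"w2"); print(u,v)
im=cv2.imread("pics/w2.png"); u0,v0=int(u)-100,max(0,int(v)-75); print(u0,v0)
c=cv2.resize(im[v0:v0+150,u0:u0+200],None,fx=4,fy=4,interpolation=cv2.INTER_CUBIC)
cv2.imwrite("pics/w2c.png",np.clip(255*(c/255.)**.6,0,255).astype(np.uint8))
```

```text
16.875 [0.5297 0.1663 0.3758] [ 0.0004  0.9334 -0.3588 -0.0007] [ 0.1     0.0527  1.8272 -0.0001  1.2634  2.4048]
317.28679340329063 172.04323451783728
217 97
```

View pics/w2c.png

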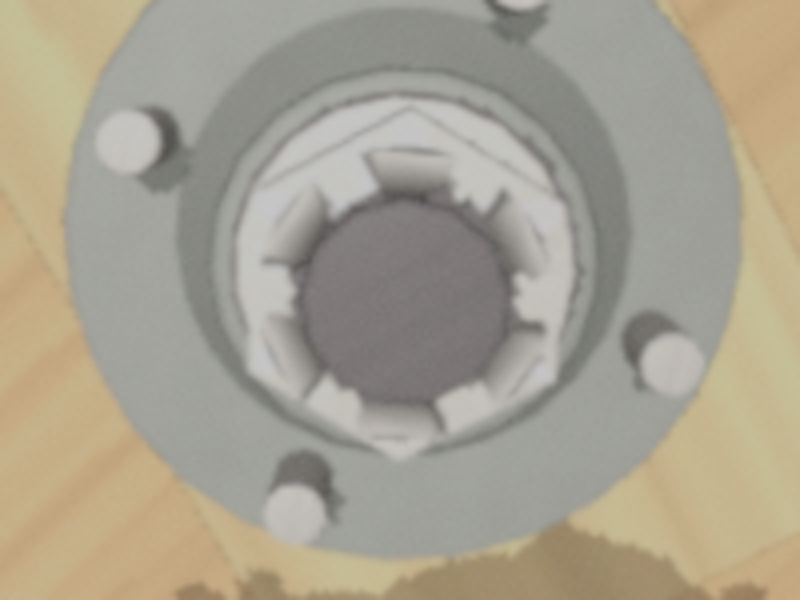

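The crop shows the nut crown clearly: axle tip centre at (405,300), six bright slots, the pair (345,195)–(465,405) lying along the expected axle x. Measuring the stand direction from its nails to check the alignment.

Run:
```python
from h import *
np.set_printoptions(precision=4,suppress=True)
c=np.array([.5677,.1315]); a=np.radians(-12.8); ux=np.array([np.cos(a),np.sin(a)]);uy=np.array([-ux[1],ux[0]])
for f,n in [("w1","wrist"),("w2","wrist"),("scene0","scene"),("side0","side")]:
    im=cv2.imread(f"pics/{f}.png"); g=cv2.cvtColor(im,cv2.COLOR_BGR2GRAY).astype(float); pts={}
    for sx in(1,-1):
        for sy in(1,-1):
            P=np.r_[c+sx*.0975*ux+sy*.0629*uy,.018]; u,v=proj(n,P,f); u,v=int(u),int(v); r=9 if n=="wrist" else 6
            if not(r<=u<640-r and r<=v<480-r): continue
            w=g[v-r:v+r+1,u-r:u+r+1]; m=(w<np.median(w)*.72); k=m.sum()
            if k<3 or k>m.size*.35: print(f,sx,sy,"none",k); continue
            # subpixel weighted by darkness, largest component
            nn,lab,st,ce=cv2.connectedComponentsWithStats(m.astype(np.uint8)); i=1+np.argmax(st[1:,4]); wt=(np.median(w)-w)*(lab==i)
            V,U=np.mgrid[-r:r+1,-r:r+1]; p=onz(n,u+(U*wt).sum()/wt.sum(),v+(V*wt).sum()/wt.sum(),.018,f); pts[sx,sy]=p[:2]; print(f,sx,sy,p,st[i,4])
    for A,B in[((-1,1),(1,1)),((-1,-1),(1,-1))]:
        if A in pts and B in pts: d=pts[B]-pts[A]; print(" long",np.degrees(np.arctan2(d[1],d[0])),np.hypot(*d))
    for A,B in[((1,-1),(1,1)),((-1,-1),(-1,1))]:
        if A in pts and B in pts: d=pts[B]-pts[A]; print(" short",np.degrees(np.arctan2(d[1],d[0]))-90,np.hypot(*d))
    if len(pts)==4: print(" centre",np.mean(list(pts.values()),0))
z=np.load("pics/w2.npz");print(onz("wrist",217+405/4,97+300/4,.142,"w2"))
for (A,B) in [((345,195),(465,405)),((477,180),(335,400)),((270,290),(530,295))]:
    p,q=[onz("wrist",217+x/4,97+y/4,.127,"w2") for x,y in(A,B)]; e=p-q; print("slot",np.degrees(np.arctan2(e[1],e[0])),np.hypot(e[0],e[1]),(p+q)/2)
```

```text
w1 1 1 [0.6769 0.171  0.018 ] 66
w1 1 -1 [0.6484 0.0481 0.018 ] 63
w1 -1 1 [0.4853 0.2148 0.018 ] 96
w1 -1 -1 [0.4571 0.0916 0.018 ] 90
 long -12.868789143685696 0.19652548548934884
 long -12.813635800285093 0.19615925451858057
 short -13.05177874682272 0.12616220532038394
 short -12.885390885400113 0.12635039151463573
 centre [0.5669 0.1314]
w2 1 1 [0.6776 0.1707 0.018 ] 82
w2 1 -1 [0.6494 0.0478 0.018 ] 91
w2 -1 1 [0.4861 0.2144 0.018 ] 69
w2 -1 -1 [0.458  0.0912 0.018 ] 77
 long -12.861331222611453 0.19649645664194576
 long -12.792874135914351 0.19624913385473733
 short -12.929676121384318 0.12611484498939532
 short -12.817331965854947 0.12634927123717246
 centre [0.5678 0.131 ]
scene0 1 1 [0.678  0.1709 0.018 ] 16
scene0 1 -1 [0.6502 0.0478 0.018 ] 15
scene0 -1 1 [0.4871 0.2147 0.018 ] 13
scene0 -1 -1 [0.4589 0.0916 0.018 ] 10
 long -12.934946858440938 0.19591592124754534
 long -12.901941991930777 0.19621668698871086
 short -12.738074899378958 0.1261699997897789
 short -12.874696594043272 0.12628235415462047
 centre [0.5686 0.1313]
side0 1 1 [0.6761 0.1714 0.018 ] 4
side0 1 -1 [0.6419 0.0307 0.018 ] 24
side0 -1 1 [0.4862 0.2156 0.018 ] 4
side0 -1 -1 [0.456 0.073 0.018] 19
 long -13.100305107868397 0.19495290551696573
 long -12.838931680087889 0.19063379764583674
 short -13.657168777500004 0.14486463364576763
 short -11.955088343743071 0.14575654183403242
 centre [0.5651 0.1227]
[0.5681 0.1307 0.142 ]
slot -12.64033603525948 0.03627504563563616 [0.5661 0.1322 0.127 ]
slot -74.35634799798444 0.039155675449469005 [0.5674 0.1313 0.127 ]
slot 46.86913608370271 0.038440708875241106 [0.5677 0.1319 0.127 ]
```

Axle x is -12.85° (three views agree), the slot by the jaws -12.2°: aligned within 0.7°. Centre (0.568, 0.131). Now the pin.

Emit:
{"api": "jog_arm", "payload": {"deltas": [[[0,0,0],-0.0537],[[0,0,0],-0.0537],[[0,0,0],-0.0537],[[0.0195,0.2125,0.034],0],[[0.0195,0.2125,0.034],0],[[0.0195,0.2125,0.034],0],[[0.0195,0.2125,0.034],0],[[0.0195,0.2125,0.034],0],[[0.0195,0.2125,0.034],0],[[0.0195,0.2125,0.034],0],[[0.0195,0.2125,0.034],0],[[0.0195,0.2125,0.034],0],[[0,0,0],0],[[0,0,0],0]]}}

```text
t: 18.62
position: [0.4647, -0.31, 0.2997]
orientation: [-0.0, 0.993, -0.115, -0.0]
force: [0.3, 0.1, 0.0]
grip_width: 0.0853
```

Run:
```python
from h import *
np.set_printoptions(precision=4,suppress=True)
p,d=shot("wrist","w3"); o=arm.get_obs(); print(o["t"],o["position"],o["orientation"],o["joint_pos"][5])
P=np.array([.4646,-.3104,.008]); u,v=proj("wrist",P,"w3"); print(u,v)
im=cv2.imread("pics/w3.png"); u0,v0=int(u)-100,max(0,int(v)-110); print(u0,v0)
cv2.imwrite("pics/w3c.png",cv2.resize(im[v0:v0+150,u0:u0+200],None,fx=4,fy=4,interpolation=cv2.INTER_CUBIC))
```

```text
18.675 [ 0.4649 -0.3095  0.2999] [-0.0004  0.9934 -0.1143 -0.0003] 1.0094818067106224
317.92630024007644 231.8194222268681
217 121
```

View pics/w3c.png

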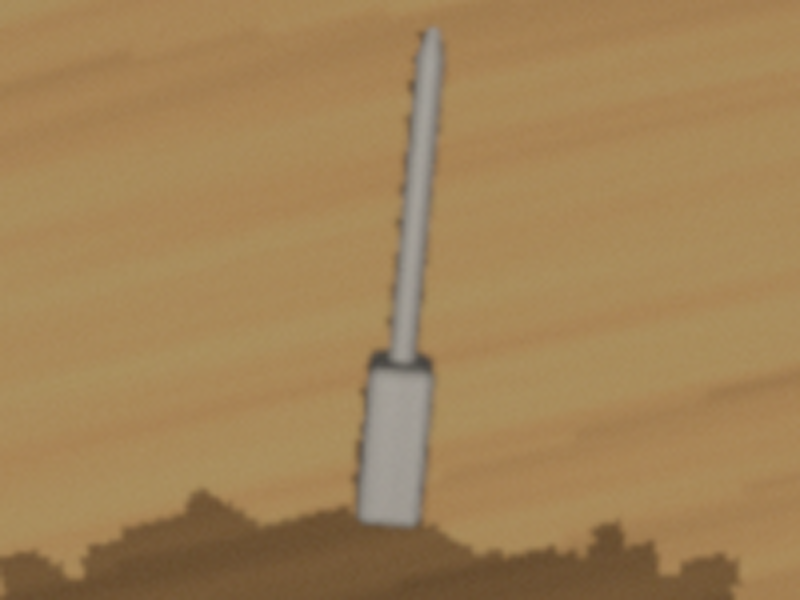

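Steel pin seen clearly: head top corners (371,370),(433,372),(420,526),(357,521); shank from (404,362) to the tip (433,30).

Run:
```python
from h import *
np.set_printoptions(precision=4,suppress=True)
f=lambda x,y,z:onz("wrist",217+x/4,121+y/4,z,"w3")
C=[f(x,y,.016) for x,y in[(371,370),(433,372),(420,526),(357,521)]]; c=np.mean(C,0); fr=(C[0]+C[1])/2; bk=(C[2]+C[3])/2
t=f(433,30,.008); b=f(404,362,.008)
an=lambda d:np.degrees(np.arctan2(d[1],d[0]))
print(c,an(fr-bk),np.hypot(*(fr-bk)[:2]),np.hypot(*(C[0]-C[1])[:2])); print(t,b,an(t-b),an(t-c),np.hypot(*(t-c)[:2]))
s=np.load("pics/w3.npz"); q=s["q"]; X=R.from_quat([q[1],q[2],q[3],q[0]]).as_matrix(); print("yaw",an(X[:,0]),"offset tool",X.T@(c-s["pos"]))
```

```text
[ 0.4665 -0.3093  0.016 ] -18.040176421854753 0.02893765293817104 0.01094810365375691
[ 0.5369 -0.3325  0.008 ] [ 0.4797 -0.314   0.008 ] -17.935842717304638 -18.270369498856482 0.07415400836631905
yaw -13.192539881060076 offset tool [ 0.0019 -0.0009  0.2837]
```

Emit:
{"api": "jog_arm", "payload": {"deltas": [[[0.0076,-0.0036,0],0.0272],[[0,0,0.076],0],[[0,0,0.076],0],[[0,0,0.076],0],[[0,0,0.076],0],[[0,0,0.076],0],[[0,0,0.076],0],[[0,0,0],0]]}}

```text
t: 19.68
position: [0.4662, -0.3093, 0.1842]
orientation: [-0.001, 0.988, -0.157, -0.002]
force: [0.2, -0.7, 0.4]
grip_width: 0.0854
```

Emit:
{"api": "jog_arm", "payload": {"deltas": [[[0,0,0],0],[[0,0,0],0],[[0,0,0],0],[[0,0,0],0],[[0,0,0.012],0],[[0,0,0.012],0],[[0,0,0.012],0],[[0,0,0],0]], "hand": 0.28}}

```text
t: 20.68
position: [0.4667, -0.3097, 0.1768]
orientation: [-0.0, 0.988, -0.157, -0.0]
force: [0.8, -0.3, -0.0]
grip_width: 0.024
```

```bash
python3 - <<'E'
from h import *
shot("wrist","w4")
print(arm.get_obs()["t"],proj("wrist",[.4665,-.3093,.016],"w4"),proj("wrist",[.5369,-.3325,.008],"w4"))
im=cv2.imread("pics/w4.png"); cv2.imwrite("pics/w4c.png",cv2.resize(im[130:430,170:470],None,fx=2,fy=2))
E
python3 st.py 1
```

```text
20.725 (np.float64(316.7552820339889), np.float64(330.65581394848004)) (np.float64(317.38343144674843), np.float64(145.45492853587643))
t 20.725 pos [ 0.4668 -0.3098  0.177 ] yaw -18.065734811164084 q6 1.097838032932471 grip 0.023595598941694194 tilt [-0.0003  0.0003]
F,T,jt6 [ 0.6704  0.5084  0.0691  0.0709 -0.0257 -0.0111 -0.    ]
Tz all [-0.0111]
```

View pics/w4c.png

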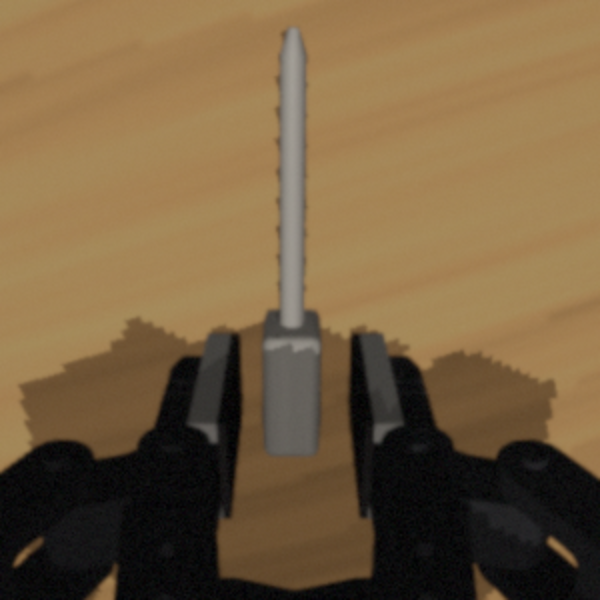

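Head centred and parallel between the pads, no contact force. Closing, then lifting.

Emit:
{"api": "jog_arm", "payload": {"deltas": [[[0,0,0],0],[[0,0,0],0],[[0,0,0],0],[[0,0,0],0],[[0,0,0],0]], "hand": 0}}

```text
t: 21.35
position: [0.467, -0.31, 0.1775]
orientation: [0.0, 0.988, -0.157, 0.0]
force: [-0.2, -0.0, 2.5]
grip_width: 0.0098
```

```bash
python3 st.py 1
```

```text
t 21.35 pos [ 0.467  -0.31    0.1775] yaw -18.064346786537882 q6 1.0977534634390507 grip 0.009759045192082691 tilt [ 0.0004 -0.0004]
F,T,jt6 [-0.2104 -0.008   2.5458  0.016  -0.053   0.0164 -0.0003]
Tz all [0.0164]
```

Emit:
{"api": "jog_arm", "payload": {"deltas": [[[0,0,-0.05],0],[[0,0,-0.1],0],[[0,0,-0.1],0],[[0,0,-0.1],0],[[0,0,-0.1],0],[[0,0,-0.1],0],[[0,0,-0.05],0],[[0,0,0],0],[[0,0,0],0]]}}

```text
t: 22.48
position: [0.4665, -0.3095, 0.3261]
orientation: [-0.001, 0.988, -0.157, -0.001]
force: [-0.7, 0.7, -1.7]
grip_width: 0.0104
```

```bash
python3 st.py 1
python3 - <<'E'
from h import *
shot("wrist","w5")
im=cv2.imread("pics/w5.png"); cv2.imwrite("pics/w5c.png",cv2.resize(im[130:430,220:420],None,fx=2,fy=2))
E
```

```text
t 22.475 pos [ 0.4665 -0.3095  0.3261] yaw -18.069329015870863 q6 1.0978398577463655 grip 0.010436634074183087 tilt [-0.0015  0.0015]
F,T,jt6 [-0.6853  0.7138 -1.749  -0.025   0.0293  0.0151 -0.    ]
Tz all [0.0151]
```

View pics/w5c.png

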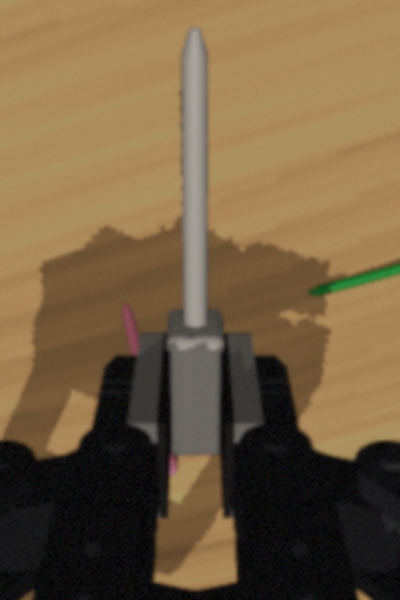

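Pin held straight (tip at full-image (317,144), unchanged by the grasp). Moving to the staging point on the hole's line, above it.

Emit:
{"api": "jog_arm", "payload": {"deltas": [[[0,0,0],-0.029],[[-0.0493,-0.201,0],0],[[-0.0493,-0.201,0],0],[[-0.0493,-0.201,0],0],[[-0.0493,-0.201,0],0],[[-0.0493,-0.201,0],0],[[-0.0493,-0.201,0],0],[[-0.0493,-0.201,0],0],[[-0.0493,-0.201,0],0],[[-0.0493,-0.201,0],0],[[0,0,0.047],0],[[0,0,0.047],0],[[0,0,0],0],[[0,0,0],0],[[0,0,0],0]]}}

```text
t: 24.4
position: [0.4596, 0.1551, 0.3042]
orientation: [-0.0, 0.994, -0.113, 0.0]
force: [0.0, 1.0, -1.0]
grip_width: 0.0101
```

```bash
python3 st.py 2
python3 - <<'E'
from h import *
np.set_printoptions(precision=5,suppress=True)
shot("wrist","w6"); z=np.load("pics/w6.npz"); q=z["q"]; X=R.from_quat([q[1],q[2],q[3],q[0]]).as_matrix()
c=np.array([.568,.1312]); a=np.radians(-12.85);u=np.array([np.cos(a),np.sin(a)]);n=np.array([-u[1],u[0]])
e=c-z["pos"][:2]; print("along",e@u,"lateral of TCP",-e@n,"z",z["pos"][2])
im=cv2.imread("pics/w6.png"); pt=[proj("wrist",np.r_[c-.107*u+.07*u,.133],"w6"),proj("wrist",np.r_[c,.142],"w6")];print(pt)
cv2.imwrite("pics/w6c.png",cv2.resize(im[20:320,220:420],None,fx=2,fy=2,interpolation=cv2.INTER_CUBIC))
p,d=shot("side","s6"); U,V=map(int,proj("side",np.r_[c,.135])); print(U,V); im=cv2.imread("pics/s6.png")[V-30:V+40,U-80:U+60]
cv2.imwrite("pics/s6c.png",cv2.resize(im,None,fx=5,fy=5,interpolation=cv2.INTER_CUBIC))
E
```

```text
t 24.45 pos [0.4595 0.1553 0.3042] yaw -12.901757831858152 q6 1.8875427344011322 grip 0.01003931504382504 tilt [0.0008 0.0001]
F,T,jt6 [-0.4487  0.537  -1.1631 -0.0124  0.0135  0.0232 -0.0006]
Tz all [-0.0013  0.0478]
along 0.11110589039106783 lateral of TCP -0.0006533862213841356 z 0.3042181973397018
[(np.float64(315.500885353376), np.float64(144.81174639806352)), (np.float64(315.3090231761718), np.float64(43.54149364932405))]
329 194
```

View pics/w6c.png

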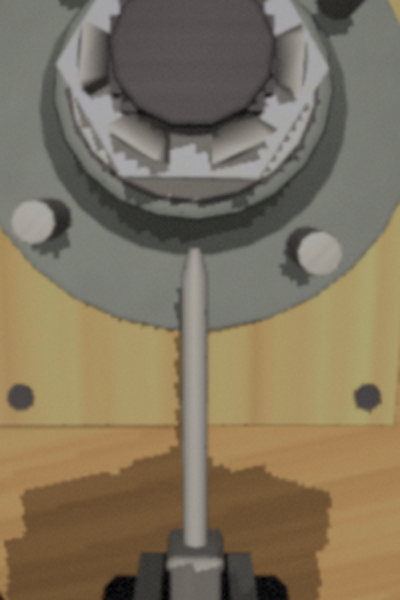

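View pics/s6c.png

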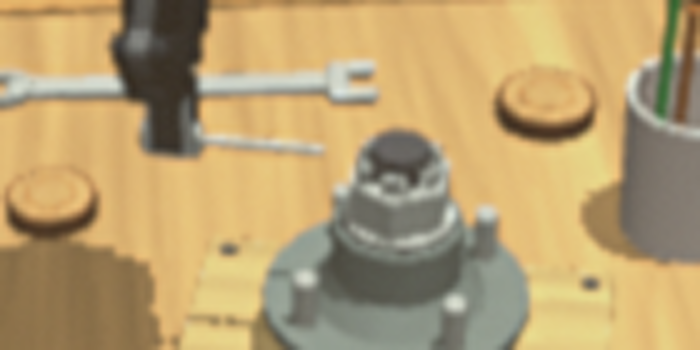

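The wrist view shows the pin at x≈194–196, the slot centre ≈191 and the axle centre ≈192.5 at 2x: about 0.5 mm off to the right, matching the computed 0.65 mm. The side view shows the pin level with the crown. Correcting and entering slowly.

Emit:
{"api": "jog_arm", "payload": {"deltas": [[[0,-0.0025,0.0068],0],[[0,0,0],0],[[0,0,0],0],[[0.04,0,0],0],[[0.04,0,0],0],[[0.03,0,0],0],[[0,0,0],0]]}}

```text
t: 25.42
position: [0.4869, 0.15, 0.3021]
orientation: [-0.0, 0.994, -0.112, 0.0]
force: [0.2, 0.1, -1.7]
grip_width: 0.0102
```

```bash
cat > ins.py <<'E'
from h import *
z=arm.get_obs(); c=np.array([.568,.1312]); a=np.radians(-12.85);u=np.array([np.cos(a),np.sin(a)]);n=np.array([-u[1],u[0]])
e=c-z["position"][:2]; F=z["force"]; print("t",z["t"],"along",e@u,"lat",-e@n,"z",z["position"][2],"F u,n,z",F[:2]@u,F[:2]@n,F[2],"T",z["wrist_torque"],"g",z["grip_width"])
E
python3 ins.py
```

```text
t 25.425 along 0.08329188627091466 lat 0.0003011010644762939 z 0.3020892293951537 F u,n,z 0.20010533933893113 0.16124079153859952 -1.7122682107082086 T [-0.01793712 -0.02995351 -0.00132963] g 0.010179551453184093
```

Emit:
{"api": "jog_arm", "payload": {"deltas": [[[0.02,0,0],0],[[0.02,0,0],0],[[0,0,0],0]]}}

```text
t: 25.8
position: [0.4962, 0.148, 0.3021]
orientation: [0.0, 0.994, -0.112, 0.0]
force: [1.0, 0.5, -1.5]
grip_width: 0.0099
```

```bash
python3 ins.py
```

```text
t 25.8 along 0.07369713895723742 lat 0.00036999256339038944 z 0.30212646076759875 F u,n,z 0.844038201184523 0.7164960687045747 -1.4591583240025843 T [ 0.05029625  0.07341132 -0.01188287] g 0.00992769725855164
```

Tip is already inside the hole with no force. Pushing on.

Emit:
{"api": "jog_arm", "payload": {"deltas": [[[0.03,0.0006,0],0],[[0.03,0,0],0],[[0.03,0,0],0],[[0,0,0],0]]}}

```text
t: 26.3
position: [0.5185, 0.1427, 0.3021]
orientation: [-0.0, 0.994, -0.112, 0.0]
force: [0.6, -0.1, -1.0]
grip_width: 0.0101
```

```bash
python3 ins.py
```

```text
t 26.3 along 0.05085470080820505 lat 0.00015393475874938764 z 0.3021132330932295 F u,n,z 0.5699043708521954 0.06038495222189043 -1.0295766888288416 T [0.00375421 0.02028207 0.0063856 ] g 0.01005444996598295
```

Emit:
{"api": "jog_arm", "payload": {"deltas": [[[0.025,0,0],0],[[0.02,0,0],0],[[0,0,0],0],[[0,0,0],0]]}}

```text
t: 26.8
position: [0.5288, 0.1404, 0.302]
orientation: [0.0, 0.994, -0.112, -0.0]
force: [-0.4, 0.4, -0.2]
grip_width: 0.0103
```

```bash
python3 ins.py
```

```text
t 26.8 along 0.04029860000292228 lat 0.00023262639501027416 z 0.30201645431292673 F u,n,z -0.46283646837328823 0.3085875962458425 -0.21481988891660353 T [ 0.00436697 -0.00557617  0.03639192] g 0.010285943477690145
```

Creeping the last few millimetres until the head touches the flat.

Emit:
{"api": "jog_arm", "payload": {"deltas": [[[0.004,0,0],0],[[0.004,0,0],0],[[0,0,0],0]]}}

```text
t: 27.18
position: [0.5308, 0.1399, 0.3021]
orientation: [-0.0, 0.994, -0.112, 0.0]
force: [-0.2, 0.6, -0.7]
grip_width: 0.0104
```

```bash
python3 ins.py
```

```text
t 27.175 along 0.038206876193545194 lat 0.00025592105713447 z 0.3021101393723091 F u,n,z -0.28519621106808846 0.5527603517742685 -0.7191188674329863 T [ 0.0255576   0.04317554 -0.06390518] g 0.010366502238703626
```

Emit:
{"api": "jog_arm", "payload": {"deltas": [[[0.004,0,0],0],[[0,0,0],0],[[0,0,0],0]]}}

```text
t: 27.55
position: [0.5317, 0.1397, 0.302]
orientation: [-0.0, 0.994, -0.112, -0.0]
force: [-0.6, 0.9, -0.2]
grip_width: 0.0102
```

```bash
python3 ins.py
```

```text
t 27.55 along 0.03731797060301889 lat 0.00022919469952487233 z 0.30199485776572743 F u,n,z -0.8182976891038669 0.6924443429616883 -0.18575817494489505 T [-0.02496595  0.1026984   0.01368558] g 0.010228565634356257
```

Emit:
{"api": "jog_arm", "payload": {"deltas": [[[0.002,0,0],0],[[0,0,0],0],[[0,0,0],0]]}}

```text
t: 27.92
position: [0.532, 0.1397, 0.3019]
orientation: [0.0, 0.994, -0.112, -0.001]
force: [-3.8, 1.5, 0.8]
grip_width: 0.0101
```

```bash
python3 ins.py
```

```text
t 27.925 along 0.03698778816659478 lat 0.00025204970071902866 z 0.30193318606853736 F u,n,z -4.076536490475909 0.6281091246452315 0.8319322127309194 T [ 0.14504676  0.64434621 -0.0373544 ] g 0.010117881621655856
```

Head touches the flat (4 N) at exactly the expected depth. Releasing and retreating up and back.

Emit:
{"api": "jog_arm", "payload": {"deltas": [[[0,0,0],0],[[0,0,0],0],[[0,0,0],0],[[0,0,0],0]], "hand": 0.4}}

```text
t: 28.42
position: [0.5324, 0.1396, 0.3022]
orientation: [-0.0, 0.994, -0.112, 0.0]
force: [0.3, -0.2, 0.3]
grip_width: 0.0345
```

Emit:
{"api": "jog_arm", "payload": {"deltas": [[[0,0,-0.05],0],[[0,0,-0.1],0],[[0,0,-0.1],0],[[0,0,-0.1],0],[[-0.15,0,0],0],[[-0.15,0,0],0],[[0,0,0],0],[[0,0,0],0]]}}

```text
t: 29.42
position: [0.4595, 0.1562, 0.3905]
orientation: [-0.0, 0.994, -0.112, 0.001]
force: [0.3, -0.7, 0.5]
grip_width: 0.0342
```

```bash
python3 st.py 1
python3 - <<'E'
from h import *
shot("wrist","w7"); shot("side","s7"); c=[.568,.1312,.138]
u,v=map(int,proj("wrist",c,"w7")); print(u,v)
v0=max(0,v-90); w=cv2.imread("pics/w7.png")[v0:v0+200,u-100:u+100]; w=cv2.resize(w,(400,400),interpolation=cv2.INTER_CUBIC)
U,V=map(int,proj("side",c)); s=cv2.imread("pics/s7.png")[V-30:V+50,U-50:U+30]; s=cv2.resize(s,(400,400),interpolation=cv2.INTER_CUBIC)
cv2.imwrite("pics/f7.png",np.hstack([w,s])); print(u,v0,U,V)
E
```

```text
t 29.425 pos [0.4595 0.1562 0.3905] yaw -12.843208117634287 q6 1.8885851716770106 grip 0.03423033613700759 tilt [0.002  0.0001]
F,T,jt6 [ 0.3245 -0.698   0.5386  0.0175 -0.0404  0.0553  0.0002]
Tz all [0.0553]
317 72
317 0 329 193
```

View pics/f7.png

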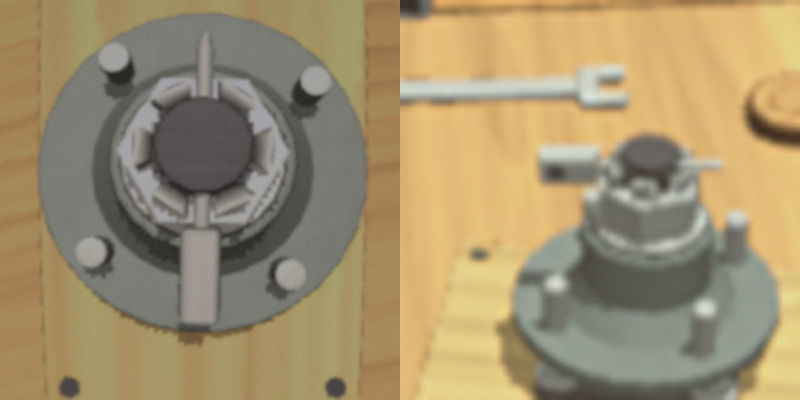

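The final view shows the pin through slot and hole, its tip out the far side (205,35), the head at (200,277) against the flat. One numeric check of the depth.

Run:
```python
from h import *
c=np.array([.568,.1312]); a=np.radians(-12.85);u=np.array([np.cos(a),np.sin(a)])
for z in(.138,.141):
    C=np.mean([onz("wrist",217+x/2,y/2,z,"w7") for x,y in[(182,230),(221,230),(217,325),(180,322)]],0); print("head from axis",(c-C[:2])@u)
print("tip",(onz("wrist",217+205/2,34/2,.131,"w7")[:2]-c)@u, "axle",onz("wrist",217+202/2,146/2,.142,"w7"))
```

```text
head from axis 0.039574027470269946
head from axis 0.03938992107809624
tip 0.03641757933313364 axle [0.56725116 0.13133348 0.142     ]
```

```bash
python3 -c "
from cell import arm
print(arm.get_obs()['t'],arm.job_done())"
```

```text
the job is handed in; nothing more can be done
29.525 None
```

The nut is set and the lock pin is home; I handed the job in at 29.5 s, with the gripper clear of everything.

**Nut:** I gripped the castle nut on its flats and turned it clockwise.
- The torque stayed at the loose 0.05–0.07 N m up to about 125°, then rose to 0.12, 0.22, 0.36 and 0.42 N m. That puts contact with the washer at about 131°.
- I stopped at the next slot, 180°. By the jaw angle it lines up with the cross hole to within about 0.7°.

**Pin:** I picked up the steel pin and slid it through the slot and cross hole with almost no force. The head met the nut's flat at about 4 N, at the expected depth, and I let go there.

**Last checks:** The final pictures show the pin through, with its tip out the far side.
- Using the axle centre seen in the same picture, the tip is 37.2 mm past it (37 mm when home) and the head is about 38.7 mm from it (38 mm when home).
- Using my earlier axle estimate instead, the head came out at 39.5 mm and the tip at 36.4 mm. The two disagree by about 0.8 mm, which is within the camera calibration.
- I felt no contact with anything else, but I did not check the positions of the other things on the table again.

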